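# Tug-test the ticket clips and sort out the weak ones

## Task

Test the three ticket clips by tugging each card straight up with about 5 N for a moment. A sound clip holds its card: stop there, keep its stand down on the mat and leave it where it stands; a weak clip lets the card slide: draw that card up about 1 cm, leave it sticking up in its clip, and then set the clip's stand upright in the red tray. Let everything go at the end and do not disturb the other things.

Things in the scene. Friction and masses are not known exactly. Their poses are not given: they have to be found in the camera images.
- stand_a: ticket clip on a heavy loose stand, 0.88 kg with card; all three look alike. Origin: centre of the underside, z up. Base plate 80 x 76 x 20 mm (x, y, z); on it, 20 to 65 mm high and 50 mm long in x, the clip housing: rigid black jaw (y +2 to +18 mm) and rigid steel cheek (y -14 to -18 mm), 36 mm across y outside: grip there to carry it
- stand_b: as stand_a. In each housing a brass pad on springs, moving in y, presses the card against the black jaw; how hard cannot be seen. A weak clip lets its card slide steadily at about 1 to 3.5 N of upward pull. Closing on a card can itself push it down or sideways with some newtons
- stand_c: as stand_a. A sound clip holds its card against more than the stand's weight (8.6 N), so pulling a sound clip's card harder than that lifts the stand off the mat.
- card_a: stiff card in clip a. Origin: centre of its lower edge, at the start 20 mm above the stand's origin (resting on the base plate), axes along the stand's. Sheet 44 mm wide (x), 4 mm thick (y), 50 mm high; on top a white grip bar with blue stripes, 44 (x) x 10 (y) x 20 mm, 49 to 69 mm above the origin, at the start 4 to 24 mm above the housing
- card_b: card in clip b, same as card_a; 25 g. It comes out of the clip if drawn up about 43 mm
- card_c: card in clip c, same as card_a
- tray: red open plastic tray fixed on the table, 200 mm (x) by 270 mm (y) outside, walls 5 mm thick and 28 mm high, floor 5 mm thick; origin: centre of the underside, z up. There is room for two stands side by side along y, centres about 110 to 120 mm apart
- mat: thin grey rubber mat fixed on the steel table, 300 mm (x) by 520 mm (y), 3 mm thick: its top, where the three stands start, is 3 mm above the table top; origin: centre of the underside
- bowl: green plastic bowl, 170 mm across the rim, 75 mm high, loose; origin: centre of the underside. A bystander
- shaker: amber glass jar with red cap, 48 mm across, 100 mm high, loose; origin: centre of the underside. A bystander
- tin: blue tin, 70 mm across, 50 mm high, loose; origin: centre of the underside. A bystander

How it is judged:
On the way:
1. the card of the sound clip has been tugged upward (at least 3 N of the stand's weight taken off the mat for 0.1 s) (contact force between stand_c and mat below 5.6 N), for 0.1 s.
At the end, for the whole second after the job is handed in: Stands a and b (the weak clips) stand at rest on the tray's floor, within 0.12 rad of upright, each card drawn up 5 to 25 mm and still clipped; stand c (sound) is upright, at rest, within 30 mm of its start, its card raised under 5 mm; all is released (x of stand_a in the frame of tray between -0.07 and 0.07 m and y of stand_a in the frame of tray between -0.105 and 0.105 m and z of each of stand_a, stand_b in the frame of tray below 0.012 m and angle between each of stand_a, stand_b's own z axis and vertical below 0.12 rad and linear speed of each of stand_a, stand_b, stand_c below 0.02 m/s and z of card_a in the frame of stand_a between 0.025 and 0.045 m and x of stand_b in the frame of tray between -0.07 and 0.07 m and y of stand_b in the frame of tray between -0.105 and 0.105 m and z of card_b in the frame of stand_b between 0.025 and 0.045 m and distance of stand_c from where it was at the start of the episode below 0.03 m and angle between stand_c's own z axis and vertical below 0.1 rad and z of card_c in the frame of stand_c below 0.025 m); the robot touches nothing.
It fails at once if the sound clip's stand is lifted off the mat (more than 3 mm) (height (world z) of stand_c above 0.006 m).
It fails at once if a weak clip's card is drawn right out of its clip (z of card_a in the frame of stand_a above 0.058 m).
It fails at once if a weak clip's card is drawn right out of its clip (z of card_b in the frame of stand_b above 0.058 m).
It fails at once if a bystander is moved by more than 30 mm (distance of any of bowl, shaker, tin from where it was at the start of the episode above 0.03 m).
It also fails if it takes over 72 s, if anything falls off the work surface, if the arm or the gripper's body presses on something with over 40 N, if the wrist force passes 120 N, or if a joint passes its speed limit or range.

## Robot

A 6-joint arm with a two-finger parallel gripper is mounted at the origin on the work surface. World frame = base frame: x ahead of the robot, y to its left, z up, the work surface at z = 0. Lengths are in m, angles in rad, forces in N, time in s.
With the tool pointing down it reaches from about 0.25 to 0.775 m from the base axis. Payload 4 kg.
Tool frame: the origin (TCP) lies at the very end of the fingers, on their centre line; the grasp point (between the pads) lies 19 mm behind it; z points along the fingers, y is the direction in which the jaws open and shut (so a half turn about z gives the same grasp; the last joint's range is limited). The gripper opens to 94 mm and grips with 3 to 60 N. Pads are 16 mm wide; open, the fingers measure 119 mm over their backs; the gripper's body (75 mm by 177 mm) begins 78 mm behind the grasp point.
Start: joints at [1.052, 0.087, 1.371, -0, 1.684, -0.103], TCP at [0.222, 0.503, 0.206] pointing down, gripper open.
Joint ranges: [-3.1, 3.1], [-0.76, 2.03], [0.27, 2.55], [-1.08, 4.22], [0.17, 2.65], [-2.57, 2.57]. Speed limits (rad/s): [2.79, 2.79, 3.14, 3.14, 3.14, 3.14].

## Interface

Orientations are given as [roll, pitch, yaw] about the fixed x, y, z axes, in that order (R = Rz(yaw) Ry(pitch) Rx(roll)).
In Python, from bench import robot, snapshot, models gives the robot as it stands.
- The arm moves only by the tool arm_command, never from a script. Its argument "commands" is text: rows parted by semicolons, each of 7 numbers parted by spaces: the shift along the tool's x, y, z in mm, then the turn, a rotation vector about the tool's x, y, z in degrees, then the opening, from 0 (shut) to 1 (fully open). In form: tx ty tz rx ry rz hand; .... A call has 1 to 12 rows; each row shifts and turns the pose as measured when the row begins, along the tool's axes as they then stand; what a row does not reach is not made up. A row lasts 1/8 s, in which the tool goes at most 62.5 mm and 10.7 degrees, less where a joint would pass 70% of its speed; a pose out of reach is approached as far as the arm can. A call is refused whole if a number of a shift passes 62.5 or a number of a turn 10.7, either way. A call with a gripper value outside its range is refused whole. The fingers move at their own pace and stop on an object; the grip force is fixed at half the most. Time passes only in rows, so rows that do not move let the fingers close. It gives the time, the measured TCP pose, the force and the opening at its end, in the units of the state.
- robot.get_obs(): the state, without advancing time (a new reading comes with each control period).
- snapshot(name): name is "scene" or "top" or "wrist"; returns a dict with "img" (420x560x3 uint8, blue, green, red), "camera_matrix" (3x3 intrinsics, pixels), "origin" and "rotation" of the camera in the world. Camera axes: x right, y down, z forward; pixel columns grow to the right and rows downward; lengths in m; the calibration is good to about 2 mm. The wrist camera is an equidistant fisheye: a pixel r from the principal point sees the ray r / f radians off the axis. A picture is of the moment at which its call begins. There is no depth.
- robot.close_job(): hands the job in, once; it reports no verdict.
Trained networks look in a picture, given as the dict that the camera call returned (one of the last four; its "shot" number tells which), for a name from the list of things; names that differ only in an ending like _2 or _b are one class to them, and where a whole thing is asked for, a point or a joint stands for the part that bears it (a point fixed in the world has none). Each returns a list of dicts, best first, with "conf" (0 to 1); they miss things now and then, are a little off and sometimes report something else, mostly with a low value. They report only what shows in the picture. A call takes as long as a camera call.
- models.spot_in(query, picture): "bbox" ([left, top, width, height] as shares, 0 to 1, of the picture: columns of its width, rows of its height, round what is visible of it).
- models.tip_of(query, picture): "centre" ([column, row] as shares, 0 to 1, of the picture: columns of its width, rows of its height: a listed point, or the origin of a listed thing).
The state is a dict: "time": time; "joint_positions": joint angles; "qvel": joint speeds; "joint_torque": joint torques, N m; "tool_pos": TCP position; "ee_rot": TCP orientation; "wrist_force": force on the tool from outside, world axes, zero at the start; "wrist_torque": the same for the moment, N m; "width": finger opening in m.
Only numpy, scipy, OpenCV 4.12 (cv2) and the standard library are available. Lean on these libraries where they do the work, as an engineer would, in place of code of your own. Each camera call takes 0.05 s, during which the arm holds its last target. There are 200 camera calls.

## Working session

There is one attempt and no reset: what is moved stays moved. The work goes in short steps, Python scripts to look and compute and a tool call to move; the robot and the scene stay as the last step left them, time stands still between calls to the robot, and variables do not carry over. Pictures are saved under pics/ and viewed, about 8 in all and at most 12, crops included, and the job is handed in when it is done.

Besides the shell and the picture viewer there is one more tool, called after "Request:" as name(argument=value, ...) on one line, values as JSON. arm_command: Moves the arm, as the interface text tells. Its arguments: {"type":"object","properties":{"commands":{"type":"string"}},"required":["commands"]}

```bash
ls; mkdir -p pics; cat > h.py <<'E'
import numpy as np, cv2
from bench import robot, snapshot, models
def ray(s,px,z):
    K=np.array(s["camera_matrix"]);R=np.array(s["rotation"]);o=np.array(s["origin"])
    d=R@np.linalg.solve(K,[px[0],px[1],1]);return o+d*(z-o[2])/d[2]
def proj(s,P):
    K=np.array(s["camera_matrix"]);R=np.array(s["rotation"]);o=np.array(s["origin"])
    c=R.T@(np.array(P)-o);u=K@c;return u[:2]/u[2]
E
python3 - <<'E'
from h import *
o=robot.get_obs();print(o)
for n in ["scene","top"]:
    s=snapshot(n);cv2.imwrite(f"pics/{n}0.png",s["img"])
    print(n,np.round(s["origin"],3),np.round(s["rotation"],3).tolist(),s["camera_matrix"])
    for q in ["stand_a","card_a","tray","mat","bowl","shaker","tin"]:
        for d in models.tip_of(q,s)[:4]:
            px=np.array(d["centre"])*[560,420]; print(q,round(d["conf"],2),px.round(1),ray(s,px,0.003 if q!="card_a" else .023).round(3))
E
```

```text
pics
{'time': 0.0, 'joint_positions': array([ 1.05187131e+00,  8.79371614e-02,  1.37224997e+00,  4.32973806e-06,
        1.68357599e+00, -1.03121738e-01]), 'qvel': array([ 1.82591771e-03,  8.15860366e-04,  4.96912130e-04, -4.30549109e-05,
        9.20858976e-04, -3.19859669e-04]), 'joint_torque': array([ 1.66273559e-03, -3.40177166e+01, -3.02433944e+01,  7.18634413e-02,
        3.27651179e-02, -1.75675564e-04]), 'tool_pos': array([0.22190143, 0.50265505, 0.20431609]), 'ee_rot': array([-3.13943415e+00, -2.27706624e-04,  2.72578962e+00]), 'wrist_force': array([-0.03017627, -0.27932118, -0.58437877]), 'wrist_torque': array([-0.01136895,  0.0057931 ,  0.0620219 ]), 'width': 0.09375079257554417}
scene [1.12  0.727 0.708] [-2.223, -0.015, 2.474] [[489.23099745   0.         284.89349095]
 [  0.         489.23099745 209.07976007]
 [  0.           0.           1.        ]]Traceback (most recent call last):
  File "<stdin>", line 8, in <module>
  File "h.py", line 5, in ray
    d=R@np.linalg.solve(K,[px[0],px[1],1]);return o+d*(z-o[2])/d[2]
                                                               ~^^^
IndexError: invalid index to scalar variable.
```

```bash
cat > h.py <<'E'
import numpy as np, cv2
from scipy.spatial.transform import Rotation as Ro
from bench import robot, snapshot, models
def cam(s): return np.array(s["camera_matrix"]),Ro.from_euler("xyz",s["rotation"]).as_matrix(),np.array(s["origin"])
def ray(s,px,z):
    K,R,o=cam(s)
    d=R@np.linalg.solve(K,[px[0],px[1],1]);return o+d*(z-o[2])/d[2]
def proj(s,P):
    K,R,o=cam(s)
    u=K@(R.T@(np.array(P)-o));return u[:2]/u[2]
E
python3 - <<'E'
from h import *
for n in ["scene","top"]:
    s=snapshot(n);cv2.imwrite(f"pics/{n}0.png",s["img"])
    print(n,np.round(s["origin"],3),np.round(s["rotation"],3).tolist(),s["camera_matrix"][0])
    for q in ["stand_a","card_a","tray","mat","bowl","shaker","tin"]:
        for d in models.tip_of(q,s)[:4]:
            px=np.array(d["centre"])*[560,420]; print(q,round(d["conf"],2),px.round(1),ray(s,px,0.003 if q!="card_a" else .023).round(3))
E
```

```text
scene [1.12  0.727 0.708] [-2.223, -0.015, 2.474] [489.23099745   0.         284.89349095]
stand_a 0.95 [423.6 268.4] [0.437 0.34  0.003]
stand_a 0.89 [290.9 197.4] [ 0.499 -0.019  0.003]
stand_a 0.79 [336.5 240.4] [0.52  0.166 0.003]
card_a 0.7 [294.7 189.8] [ 0.49  -0.017  0.023]
card_a 0.65 [426.6 260. ] [0.432 0.339 0.023]
tray 0.71 [244.9 156. ] [ 0.478 -0.247  0.003]
mat 0.97 [351.7 234.1] [0.478 0.171 0.003]
bowl 0.85 [223.2 233.9] [ 0.705 -0.003  0.003]
shaker 0.76 [270.8 279.3] [0.705 0.173 0.003]
top [0.451 0.075 0.973] [-2.999, 0.027, -1.584] [401.54980032   0.         279.43938068]
stand_a 0.91 [248.6 233.7] [0.528 0.175 0.003]
stand_a 0.78 [325.4 245.2] [ 0.497 -0.01   0.003]
card_a 0.67 [249.5 234.7] [0.524 0.171 0.023]
card_a 0.62 [251.2 161.2] [0.703 0.166 0.023]
card_a 0.59 [179.  269.3] [0.445 0.338 0.023]
card_a 0.4 [327.  245.3] [ 0.496 -0.012  0.023]
tray 0.81 [421.7 247. ] [ 0.489 -0.239  0.003]
mat 0.67 [254.4 253.9] [0.479 0.161 0.003]
mat 0.49 [253.6 162.8] [0.704 0.162 0.003]
mat 0.16 [177.3 269.6] [0.444 0.347 0.003]
bowl 0.96 [316.5 157.2] [0.715 0.006 0.003]
shaker 0.67 [251.1 163.4] [0.703 0.168 0.003]
tin 0.91 [165.5 173. ] [0.682 0.382 0.003]
```

View pics/top0.png

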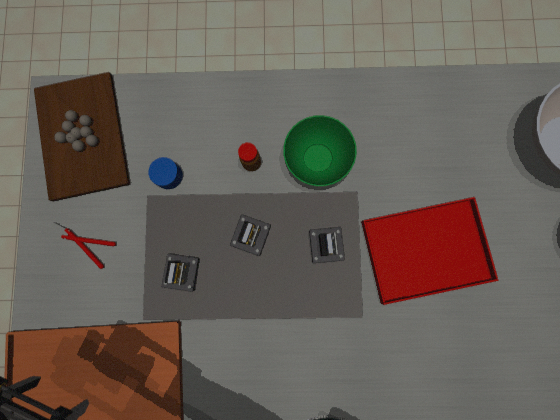

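View pics/scene0.png

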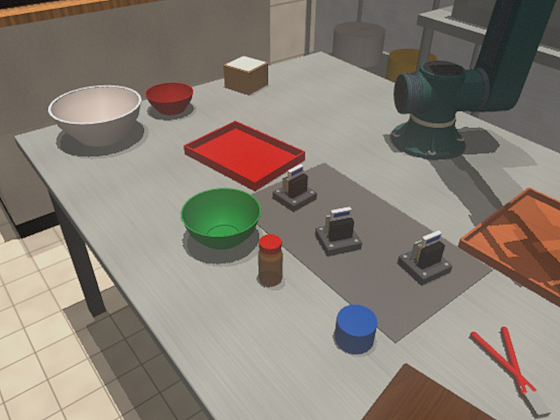

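```bash
python3 - <<'E'
from h import *
im=cv2.imread("pics/top0.png")
t=[cv2.resize(im[y-24:y+24,x-24:x+24],(384,384),interpolation=cv2.INTER_CUBIC) for x,y in [(180,272),(251,235),(326,245)]]
t.append(cv2.resize(im[190:310,355:505],(480,384)))
out=np.vstack([np.hstack(t[:2]),np.hstack([t[2],t[3][:, :384]])]);out=cv2.convertScaleAbs(out,alpha=1.5,beta=10)
cv2.imwrite("pics/c1.png",out[:, :768])if out.shape[0]<=600 else cv2.imwrite("pics/c1.png",cv2.resize(out,(600,600)))
# tray
hsv=cv2.cvtColor(im,cv2.COLOR_BGR2HSV)
m=((hsv[...,0]<8)|(hsv[...,0]>172))&(hsv[...,1]>150)
m[:, :340]=0; m=m.astype(np.uint8)
ys,xs=np.nonzero(m);c=cv2.minAreaRect(np.c_[xs,ys].astype(np.float32));print(c,cv2.boxPoints(c))
E
```

```text
((429.3196716308594, 250.14328002929688), (86.73040008544922, 121.39166259765625), 78.11134338378906) [[360.9921  220.21225]
 [479.77988 195.20428]
 [497.64725 280.0743 ]
 [378.85947 305.08228]]
```

View pics/c1.png

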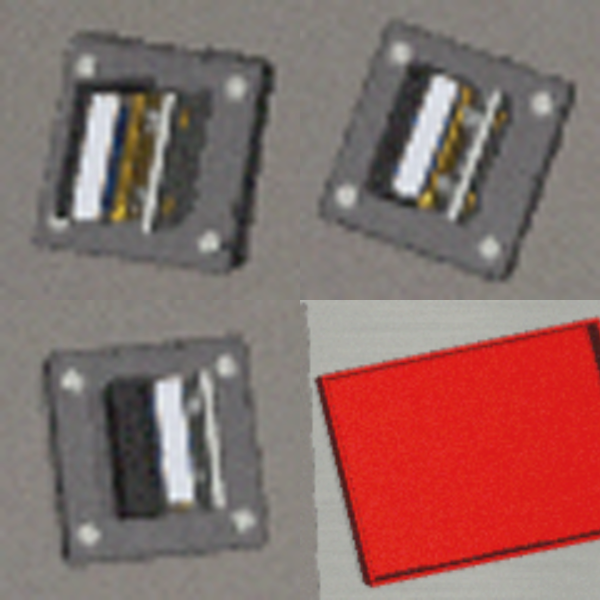

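```bash
python3 - <<'E'
from h import *
s=snapshot("top")
C=[(180,272,0,0,[(75,35),(262,58),(232,265),(38,243)],[(92,92),(117,95),(100,220),(75,218)]),
(251,235,300,0,[(395,20),(572,82),(503,278),(322,213)],[(432,72),(458,78),(418,198),(393,193)]),
(326,245,0,300,[(47,358),(243,337),(268,540),(70,560)],[(155,380),(182,377),(194,503),(168,503)])]
for cx,cy,ox,oy,pl,bar in C:
    f=lambda p:np.array([(p[0]-ox)/6.25+cx-24-.5,(p[1]-oy)/6.25+cy-24-.5])
    for nm,pts,z in [("plate",pl,.023),("bar",bar,.092)]:
        P=np.array([ray(s,f(p),z)[:2] for p in pts])
        ax=(P[0]+P[1]-P[2]-P[3])/2; ay=(P[0]+P[3]-P[1]-P[2])/2
        print(nm,P.mean(0).round(4),"x:",np.linalg.norm(ax).round(4),np.degrees(np.arctan2(ax[1],ax[0])).round(1),"y:",np.linalg.norm(ay).round(4),(np.degrees(np.arctan2(ay[1],ay[0]))-90).round(1))
pts=[[360.9921,220.21225],[479.77988,195.20428],[497.64725,280.0743],[378.85947,305.08228]]
P=np.array([ray(s,p,.028)[:2] for p in pts]);print(P.round(3),P.mean(0).round(3)); d=P[0]-P[1];print(np.linalg.norm(d),np.degrees(np.arctan2(d[1],d[0]))-90,np.linalg.norm(P[1]-P[2]))
for q,p in [("shaker",(248,150)),("bowl",(320,152))]: print(q,ray(s,p,.1 if q=="shaker" else .075).round(3))
E
```

```text
plate [0.4398 0.3357] x: 0.0778 -8.1 y: 0.073 -7.3
bar [0.4386 0.3363] x: 0.0435 -6.5 y: 0.0089 -6.3
plate [0.5251 0.1694] x: 0.0784 -20.4 y: 0.0726 -20.3
bar [0.5242 0.1705] x: 0.0446 -18.4 y: 0.0092 -13.0
plate [ 0.4985 -0.0108] x: 0.0764 5.0 y: 0.0745 5.1
bar [ 0.4976 -0.0108] x: 0.0435 3.9 y: 0.0093 2.4
[[ 0.553 -0.093]
 [ 0.608 -0.374]
 [ 0.411 -0.398]
 [ 0.358 -0.125]] [ 0.482 -0.247]
0.28634424672180003 10.9970289046761 0.19878457849667563
shaker [0.708 0.166 0.1  ]
bowl [0.708 0.003 0.075]
```

```bash
cat >> h.py <<'E'
def st():
    o=robot.get_obs();r=Ro.from_euler("xyz",o["ee_rot"])
    print("t",round(float(o["time"]),2),"pos",np.round(o["tool_pos"]*1000,1),"rpy",np.degrees(o["ee_rot"]).round(1),"F",np.round(o["wrist_force"],1),"w",round(o["width"]*1000,1),"j",np.degrees(o["joint_positions"]).round(0));return o,r
def plan(x,y,z,yaw,hand,vmax=55,wmax=9):
    "mm, deg; prints rows from the measured pose"
    o,r=st();p=o["tool_pos"]*1000;t=np.array([x,y,z],float);T=Ro.from_euler("xyz",[180,0,yaw],degrees=True)
    rv=(T*r.inv()).as_rotvec(degrees=True)
    n=int(max(np.ceil(np.linalg.norm(t-p)/vmax),np.ceil(np.linalg.norm(rv)/wmax),1))
    rows=[]
    for i in range(n):
        ri=Ro.from_rotvec(rv*i/n,degrees=True)*r
        rows.append(" ".join(f"{v:.1f}" for v in ri.inv().apply((t-p)/n))+" "+" ".join(f"{v:.1f}" for v in r.inv().apply(rv/n))+f" {hand}")
    print("; ".join(rows))
E
python3 -c "
from h import *
plan(439,336,125,172.7,1)"
```

```text
t 0.95 pos [222.2 503.1 205.5] rpy [180.   -0.  156.2] F [0.1 0.  0.4] w 93.9 j [60.  5. 79.  0. 96. -6.]
-44.3 -10.9 13.4 0.0 0.0 -2.8 1; -43.7 -13.0 13.4 0.0 0.0 -2.8 1; -43.1 -15.1 13.4 0.0 0.0 -2.8 1; -42.3 -17.1 13.4 0.0 0.0 -2.8 1; -41.4 -19.2 13.4 0.0 0.0 -2.8 1; -40.4 -21.1 13.4 0.0 0.0 -2.8 1
```

Request:
arm_command(commands="-44 -11 13 0 0 -2.8 1; -44 -13 13 0 0 -2.8 1; -43 -15 13 0 0 -2.8 1; -42 -17 13 0 0 -2.8 1; -41 -19 13 0 0 -2.8 1; -40 -21 13 0 0 -2.8 0.5; 0 0 0 0 0 0 0.5; 0 0 0 0 0 0 0.5")

```text
time: 1.95
tool_pos: [0.445, 0.3353, 0.126]
ee_rot: [3.137, 0.001, 3.031]
wrist_force: [-0.9, -0.3, 1.0]
width: 0.0676
```

```bash
python3 -c "
from h import *
plan(439,336,100,172.7,0.4)
s=snapshot('wrist');cv2.imwrite('pics/w1.png',s['img']);print(s['origin'],s['rotation'],s['camera_matrix'])
"
```

```text
t 1.95 pos [445.  335.3 126. ] rpy [179.8   0.  173.7] F [-0.9 -0.3  1. ] w 67.6 j [ 31.   7.  85.   0.  87. -53.]
6.1 -0.1 26.0 0.2 0.0 1.0 0.4
[0.36242617 0.34329812 0.30471248] [ 2.85216545 -0.00519601  1.46046594] [[325.1922621    0.         274.54709862]
 [  0.         325.1922621  215.154928  ]
 [  0.           0.           1.        ]]
```

View pics/w1.png

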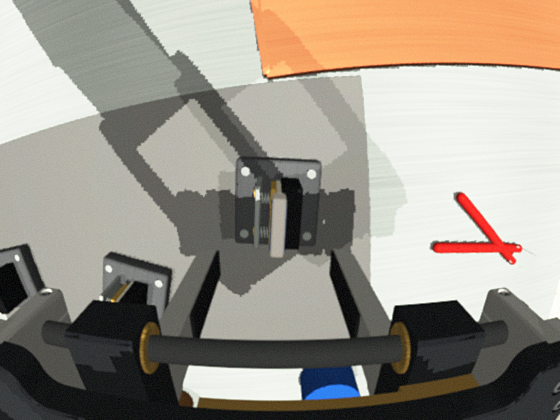

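```bash
cat >> h.py <<'E'
def wray(s,px,z):
    K,R,o=cam(s);v=np.array([(px[0]-K[0,2])/K[0,0],(px[1]-K[1,2])/K[1,1]]);a=np.hypot(*v)
    d=R@np.r_[np.sin(a)*v/max(a,1e-9),np.cos(a)];return o+d*(z-o[2])/d[2]
def wproj(s,P):
    K,R,o=cam(s);c=R.T@(np.array(P)-o);a=np.arctan2(np.hypot(c[0],c[1]),c[2]);v=a*c[:2]/np.hypot(c[0],c[1]);return K[:2,:2]@v+K[:2,2]
def box(C,yaw,sx,sy,z):
    c,s_=np.cos(np.radians(yaw)),np.sin(np.radians(yaw))
    return [[C[0]+c*a-s_*b,C[1]+s_*a+c*b,z] for a,b in [(sx,sy),(sx,-sy),(-sx,-sy),(-sx,sy)]]
def overlay(s,im,C,yaw,f,k=1,o=(0,0)):
    for sx,sy,z,col in [(.022,.005,.092,(0,255,0)),(.025,.018,.068,(255,0,255)),(.04,.038,.023,(0,255,255))]:
        p=(np.array([f(s,q) for q in box(C,yaw,sx,sy,z)])-o)*k
        cv2.polylines(im,[p.round().astype(int)],True,col,1)
E
python3 -c "
from h import *
s=snapshot('wrist')
for p in [(271,197),(289,197),(270,256),(285,256)]: print(p,wray(s,p,.092).round(4))
for p in [(238,157),(321,160),(318,249),(236,242)]: print(p,wray(s,p,.023).round(4))
im=cv2.resize(s['img'][130:280,180:380],None,fx=4,fy=4,interpolation=cv2.INTER_CUBIC)
overlay(s,im,(.439,.336),-7.3,wproj,4,(180,130));cv2.imwrite('pics/w1o.png',im)
"
```

```text
(271, 197) [0.4124 0.3365 0.092 ]
(289, 197) [0.4138 0.3485 0.092 ]
(270, 256) [0.4552 0.3309 0.092 ]
(285, 256) [0.4564 0.3415 0.092 ]
(238, 157) [0.3899 0.3097 0.023 ]
(321, 160) [0.4003 0.3814 0.023 ]
(318, 249) [0.4835 0.3726 0.023 ]
(236, 242) [0.4678 0.2969 0.023 ]
```

View pics/w1o.png

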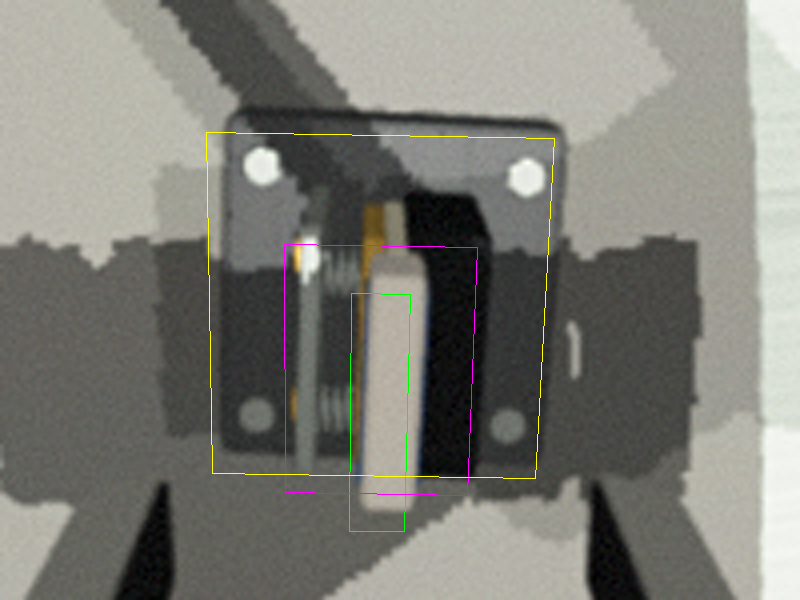

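```bash
python3 -c "
from h import *
s=snapshot('wrist');o,r=st()
for w in (-.0338,0,.0338):
  for dx in (-.008,.008):
    print(w,dx,(wproj(s,o['tool_pos']+r.apply([dx,w,0]))).round(1), ((wproj(s,o['tool_pos']+r.apply([dx,w,0]))-[180,130])*4).round(0))
im=cv2.resize(s['img'][220:320,180:380],None,fx=4,fy=4,interpolation=cv2.INTER_CUBIC);im=cv2.convertScaleAbs(im,alpha=2,beta=30)
cv2.imwrite('pics/w1f.png',im)
"
```

```text
t 2.1 pos [444.6 336.  126.3] rpy [1.797e+02 1.000e-01 1.738e+02] F [-0.5  0.2  0. ] w 55.6 j [ 31.   7.  85.   0.  87. -53.]
-0.0338 -0.008 [220.7 273.6] [163. 574.]
-0.0338 0.008 [219.  249.8] [156. 479.]
0 -0.008 [275.3 274.1] [381. 576.]
0 0.008 [275.3 250.1] [381. 480.]
0.0338 -0.008 [329.9 273.5] [600. 574.]
0.0338 0.008 [331.6 249.7] [606. 479.]
```

View pics/w1f.png

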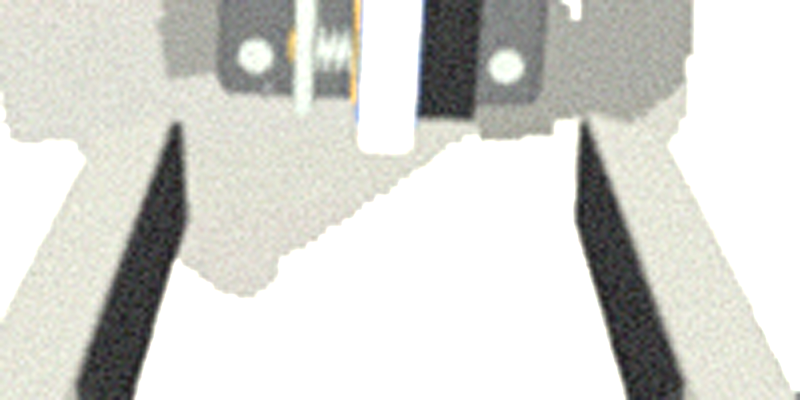

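```bash
python3 -c "
from h import *
plan(435,338.9,74,171.5,0.35,35)"
```

```text
t 2.1 pos [444.6 336.  126.3] rpy [1.797e+02 1.000e-01 1.738e+02] F [-0.5  0.2  0. ] w 55.6 j [ 31.   7.  85.   0.  87. -53.]
5.0 0.8 26.1 0.1 0.0 1.1 0.35; 5.0 0.8 26.1 0.1 0.0 1.1 0.35
```

Request:
arm_command(commands="5 1 15 0 0 1.1 0.35; 5 1 15 0 0 1.1 0.35; 0 0 10 0 0 0 0.35; 0 0 0 0 0 0 0.35")

```text
time: 2.6
tool_pos: [0.4317, 0.3411, 0.0831]
ee_rot: [3.137, 0.0, 2.996]
wrist_force: [-0.4, 0.5, -0.4]
width: 0.0331
```

```bash
python3 -c "
from h import *
plan(435,338.9,73,171.5,0.2,35)
s=snapshot('wrist')
im=cv2.resize(s['img'][130:330,180:380],None,fx=3,fy=3,interpolation=cv2.INTER_CUBIC);im=cv2.convertScaleAbs(im,alpha=1.3,beta=20)
cv2.imwrite('pics/w2.png',im)
"
```

```text
t 2.6 pos [431.7 341.1  83.1] rpy [179.8   0.  171.7] F [-0.4  0.5 -0.4] w 33.1 j [ 32.   8.  89.   0.  83. -49.]
-3.6 -1.8 10.1 0.2 0.0 0.2 0.2
```

View pics/w2.png

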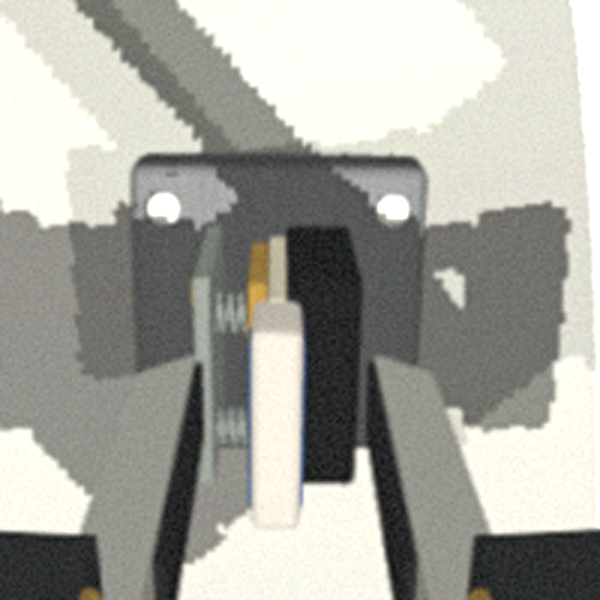

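Request:
arm_command(commands="-3.5 -2 2 0 0 0 0.3; 0 0 4 0 0 0 0.3; 0 0 3 0 0 0 0.3; 0 0 0 0 0 0 0.2; 0 0 0 0 0 0 0.2")

```text
time: 3.28
tool_pos: [0.4368, 0.3389, 0.0754]
ee_rot: [3.135, 0.003, 2.995]
wrist_force: [0.1, 0.4, -0.1]
width: 0.0191
```

Request:
arm_command(commands="0 0 3 0 0 0 0.2; 0 0 0 0 0 0 0.13; 0 0 0 0 0 0 0.1; 0 0 0 0 0 0 0; 0 0 0 0 0 0 0")

```text
time: 3.9
tool_pos: [0.4369, 0.3385, 0.0725]
ee_rot: [3.136, 0.003, 2.995]
wrist_force: [-0.1, -0.6, -0.8]
width: 0.0097
```

Request:
arm_command(commands="0 0 -0.5 0 0 0 0; 0 0 -0.5 0 0 0 0; 0 0 -0.5 0 0 0 0")

```text
time: 4.28
tool_pos: [0.4368, 0.3385, 0.0731]
ee_rot: [3.136, 0.003, 2.995]
wrist_force: [-0.1, 0.5, -2.0]
width: 0.0094
```

Request:
arm_command(commands="0 0 -1 0 0 0 0; 0 0 -1 0 0 0 0; 0 0 -1 0 0 0 0")

```text
time: 4.65
tool_pos: [0.4365, 0.3385, 0.076]
ee_rot: [3.136, 0.002, 2.995]
wrist_force: [0.3, -0.9, -1.8]
width: 0.0097
```

Request:
arm_command(commands="0 0 -2 0 0 0 0; 0 0 -2 0 0 0 0; 0 0 -2 0 0 0 0; 0 0 -1.5 0 0 0 0; 0 0 0 0 0 0 0")

```text
time: 5.28
tool_pos: [0.4364, 0.3385, 0.0844]
ee_rot: [3.136, 0.002, 2.995]
wrist_force: [-0.5, 0.0, -1.4]
width: 0.0101
```

Request:
arm_command(commands="0 0 0 0 0 0 0.2; 0 0 0 0 0 0 0.6; 0 0 0 0 0 0 0.6; 0 0 0 0 0 0 0.6; 0 0 0 0 0 0 0.6; 0 0 15 0 0 0 0.6; 0 0 18 0 0 0 0.6; 0 0 15 0 0 0 0.6; 0 0 5 0 0 0 0.6; 0 0 0 0 0 0 0.4")

```text
time: 6.52
tool_pos: [0.4359, 0.3385, 0.0267]
ee_rot: [3.137, 0.001, 2.995]
wrist_force: [-0.6, 0.0, -0.8]
width: 0.0495
```

```bash
python3 -c "
from h import *
plan(436,338.5,30,171.5,0.4,35)
s=snapshot('wrist')
im=cv2.resize(s['img'][130:330,180:380],None,fx=3,fy=3,interpolation=cv2.INTER_CUBIC);im=cv2.convertScaleAbs(im,alpha=1.3,beta=20)
cv2.imwrite('pics/w3.png',im)
"
```

```text
t 6.53 pos [435.9 338.5  26.7] rpy [179.8   0.  171.6] F [-0.6  0.  -0.8] w 49.5 j [ 32.  11.  93.   0.  76. -50.]
-0.1 0.1 -3.3 0.2 0.0 0.1 0.4
```

View pics/w3.png

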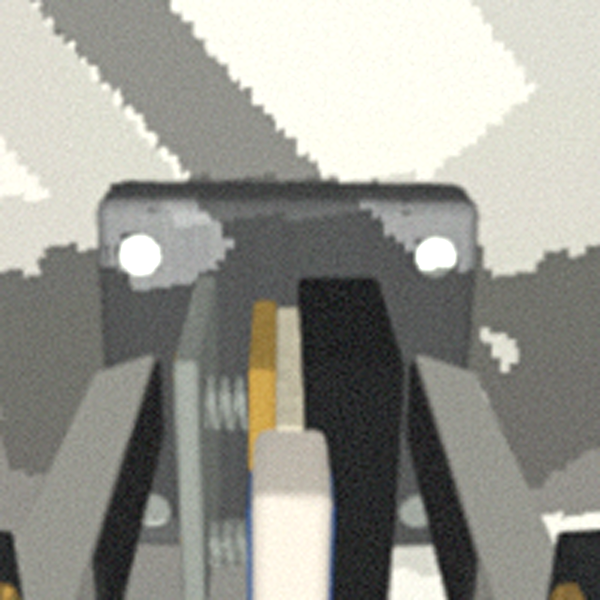

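Request:
arm_command(commands="0 0 -3 0 0 0 0.4; 0 0 0 0 0 0 0.3; 0 0 0 0 0 0 0; 0 0 0 0 0 0 0; 0 0 -5 0 0 0 0; 0 0 -20 0 0 0 0; 0 0 -10 0 0 0 0")

```text
time: 7.45
tool_pos: [0.4319, 0.3358, 0.0604]
ee_rot: [-3.138, -0.009, 2.995]
wrist_force: [1.2, -0.2, -8.9]
width: 0.0358
```

```bash
python3 -c "
from h import *
# tray centre & slots
c=np.array([482,-244]);a=np.radians(10);ay=np.array([-np.sin(a),np.cos(a)])
print(c+57*ay,c-57*ay)
p=c-57*ay
plan(p[0],p[1],75,188.5,0,50)"
```

```text
[ 472.10205387 -187.86595808] [ 491.89794613 -300.13404192]
t 7.45 pos [431.9 335.8  60.4] rpy [-179.8   -0.5  171.6] F [ 1.2 -0.2 -8.9] w 35.8 j [ 32.   9.  91.   0.  81. -50.]
-11.7 -47.7 -1.1 -0.0 -0.0 -1.3 0; -10.6 -48.0 -1.1 -0.0 -0.0 -1.3 0; -9.5 -48.2 -1.1 -0.0 -0.0 -1.3 0; -8.4 -48.4 -1.1 -0.0 -0.0 -1.3 0; -7.3 -48.6 -1.1 -0.0 -0.0 -1.3 0; -6.2 -48.7 -1.1 -0.0 -0.0 -1.3 0; -5.1 -48.9 -1.1 -0.0 -0.0 -1.3 0; -4.0 -49.0 -1.1 -0.0 -0.0 -1.3 0; -2.9 -49.1 -1.1 -0.0 -0.0 -1.3 0; -1.8 -49.1 -1.1 -0.0 -0.0 -1.3 0; -0.7 -49.1 -1.1 -0.0 -0.0 -1.3 0; 0.4 -49.1 -1.1 -0.0 -0.0 -1.3 0; 1.6 -49.1 -1.1 -0.0 -0.0 -1.3 0
```

Request:
arm_command(commands="0 0 -50 0 0 0 0; 0 0 -50 0 0 0 0; 0 0 -20 0 0 0 0")

```text
time: 7.82
tool_pos: [0.4297, 0.334, 0.177]
ee_rot: [-3.129, -0.02, 2.995]
wrist_force: [1.1, 0.5, -8.8]
width: 0.0359
```

```bash
python3 -c "
from h import *
plan(491,-299,180,188.5,0,55)"
```

```text
t 7.83 pos [429.7 334.  177. ] rpy [-179.3   -1.1  171.6] F [ 1.1  0.5 -8.8] w 35.9 j [ 32.   6.  81.   0.  95. -50.]
-12.7 -51.4 0.2 -0.0 -0.1 -1.4 0; -11.5 -51.7 0.1 -0.0 -0.1 -1.4 0; -10.2 -52.0 0.1 -0.0 -0.1 -1.4 0; -8.9 -52.2 0.1 -0.0 -0.1 -1.4 0; -7.6 -52.4 0.1 -0.0 -0.1 -1.4 0; -6.3 -52.6 0.0 -0.0 -0.1 -1.4 0; -5.1 -52.8 -0.0 -0.0 -0.1 -1.4 0; -3.8 -52.9 -0.0 -0.0 -0.1 -1.4 0; -2.5 -52.9 -0.1 -0.0 -0.1 -1.4 0; -1.2 -53.0 -0.1 -0.0 -0.1 -1.4 0; 0.1 -53.0 -0.2 -0.0 -0.1 -1.4 0; 1.4 -53.0 -0.2 -0.0 -0.1 -1.4 0
```

Request:
arm_command(commands="-13 -51 -1 0 0 -1.4 0; -12 -52 -1 0 0 -1.4 0; -10 -52 -1 0 0 -1.4 0; -9 -52 -1 0 0 -1.4 0; -8 -52 -1 0 0 -1.4 0; -6 -53 -1 0 0 -1.4 0; -5 -53 -1 0 0 -1.4 0; -4 -53 -1 0 0 -1.4 0; -3 -53 -1 0 0 -1.4 0; -1 -53 0 0 0 -1.4 0; 0 -53 0 0 0 -1.4 0; 0 -30 0 0 0 -1.4 0")

```text
time: 9.32
tool_pos: [0.4911, -0.2895, 0.1777]
ee_rot: [3.136, -0.034, -2.978]
wrist_force: [0.0, 0.8, -8.4]
width: 0.0358
```

```bash
python3 -c "
from h import *
plan(491,-299,90,188.5,0,35)
for n in ['top']:
    s=snapshot(n);im=s['img'];cv2.imwrite('pics/t2.png',im)
    cv2.imwrite('pics/t2c.png',cv2.resize(im[150:340,210:530],None,fx=2.5,fy=2.5))"
```

```text
t 9.32 pos [ 491.1 -289.5  177.7] rpy [ 179.7   -2.  -170.6] F [ 0.   0.8 -8.4] w 35.8 j [ -35.    9.   77.   -1.   95. -135.]
-0.4 -3.3 29.2 0.1 -0.7 0.3 0; -0.1 -3.2 29.2 0.1 -0.7 0.3 0; 0.2 -3.2 29.2 0.1 -0.7 0.3 0
```

Request:
arm_command(commands="0 -3 30 0 -0.7 0.3 0; 0 -3 30 0 -0.7 0.3 0; 0 -3 30 0 -0.7 0.3 0; 0 0 30 0 0 0 0; 0 0 15 0 0 0 0; 0 0 0 0 0 0 0")

```text
time: 10.12
tool_pos: [0.4875, -0.3015, 0.0329]
ee_rot: [3.133, -0.004, -3.0]
wrist_force: [-1.2, -0.2, -4.1]
width: 0.0357
```

```bash
python3 -c "
from h import *
plan(491,-299,33,188.5,0,35)"
```

```text
t 10.12 pos [ 487.5 -301.5   32.9] rpy [ 179.5   -0.2 -171.9] F [-1.2 -0.2 -4.1] w 35.7 j [ -38.   14.   89.    0.   78. -136.]
-3.8 2.0 -0.1 0.5 -0.2 -0.4 0
```

Request:
arm_command(commands="0 0 1 0 0 0 0; 0 0 0 0 0 0 0.4; 0 0 0 0 0 0 0.55; 0 0 0 0 0 0 0.55; 0 0 -50 0 0 0 0.55; 0 0 -55 0 0 0 0.55; 0 0 -55 0 0 0 0.55; 0 0 0 0 0 0 0.55")

```text
time: 11.12
tool_pos: [0.4926, -0.306, 0.2095]
ee_rot: [-3.133, 0.013, -2.999]
wrist_force: [-0.1, -0.0, 0.0]
width: 0.0519
```

```bash
python3 -c "
from h import *
s=snapshot('wrist')
a=s['img'][100:420,140:420]
cv2.imwrite('pics/w4.png',cv2.convertScaleAbs(cv2.resize(a,None,fx=1.8,fy=1.8),alpha=1.3,beta=20))
plan(515,174,160,160,0.5,55)
"
```

```text
t 11.18 pos [ 491.6 -305.2  206.3] rpy [-179.7    0.5 -171.9] F [ 0.8 -0.2 -0.1] w 51.2 j [ -38.    8.   75.    0.   96. -136.]
-10.1 52.4 5.0 -0.0 0.1 3.1 0.5; -7.2 52.8 5.0 -0.0 0.1 3.1 0.5; -4.3 53.1 5.0 -0.0 0.1 3.1 0.5; -1.4 53.3 5.0 -0.0 0.1 3.1 0.5; 1.5 53.3 5.0 -0.0 0.1 3.1 0.5; 4.4 53.1 5.0 -0.0 0.1 3.1 0.5; 7.3 52.8 5.1 -0.0 0.1 3.1 0.5; 10.1 52.3 5.1 -0.0 0.1 3.1 0.5; 13.0 51.7 5.1 -0.0 0.1 3.1 0.5
```

View pics/w4.png

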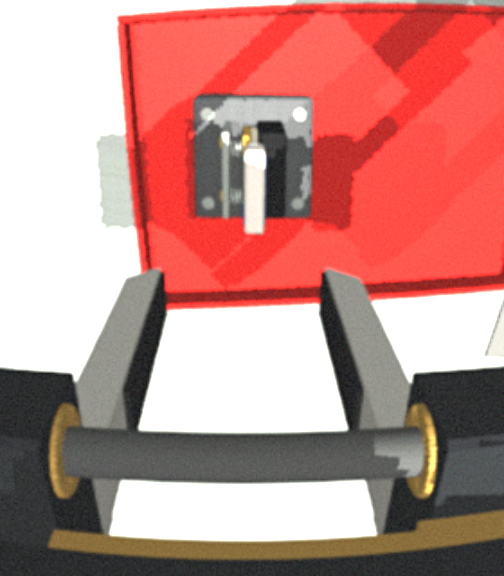

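```bash
python3 -c "
from h import *
plan(494,-8,125,184.5,0.4,50)
"
```

```text
t 11.18 pos [ 491.6 -305.2  206.3] rpy [-179.7    0.5 -171.9] F [ 0.8 -0.2 -0.1] w 51.2 j [ -38.    8.   75.    0.   96. -136.]
-6.2 42.0 11.5 -0.0 0.1 0.5 0.4; -5.9 42.1 11.5 -0.0 0.1 0.5 0.4; -5.5 42.1 11.5 -0.0 0.1 0.5 0.4; -5.1 42.2 11.5 -0.0 0.1 0.5 0.4; -4.8 42.2 11.5 -0.0 0.1 0.5 0.4; -4.4 42.2 11.6 -0.0 0.1 0.5 0.4; -4.0 42.3 11.6 -0.0 0.1 0.5 0.4
```

Request:
arm_command(commands="-6 42 9 0 0 0.5 0.4; -6 42 10 0 0 0.5 0.4; -6 42 11 0 0 0.5 0.4; -5 42 11 0 0 0.5 0.4; -5 42 11 0 0 0.5 0.4; -4 42 11 0 0 0.5 0.4; -4 38 11 0 0 0.5 0.4; 0 0 5 0 0 0 0.4; 0 0 0 0 0 0 0.35")

```text
time: 12.3
tool_pos: [0.4883, -0.0047, 0.1108]
ee_rot: [3.141, -0.007, -3.065]
wrist_force: [0.4, -0.2, -0.8]
width: 0.0338
```

```bash
cat >> h.py <<'E'
def look(name,C,yaw):
    o,r=st();s=snapshot('wrist')
    im=cv2.resize(s['img'][130:280,180:380],None,fx=4,fy=4,interpolation=cv2.INTER_CUBIC)
    overlay(s,im,C,yaw,wproj,4,(180,130));cv2.imwrite(name,im);return s
E
python3 -c "
from h import *
look('pics/w5.png',(.494,-.008),4.5)"
```

```text
t 12.3 pos [488.3  -4.7 110.8] rpy [ 180.    -0.4 -175.6] F [ 0.4 -0.2 -0.8] w 33.8 j [  -7.   -0.   95.   -0.   86. -102.]
```

View pics/w5.png

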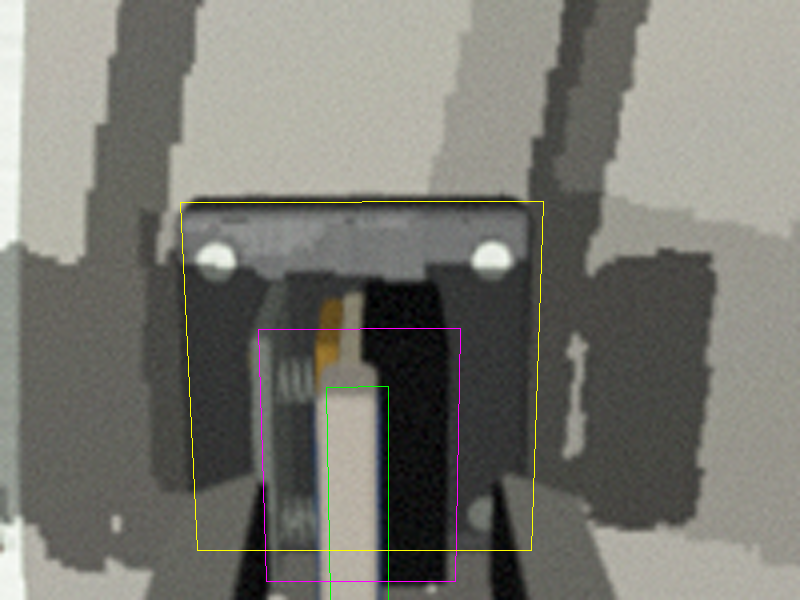

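Request:
arm_command(commands="-6 -5 3 0 0 0 0.35; 0 0 15 0 0 0 0.35; 0 0 12 0 0 0 0.3; 0 0 3 0 0 0 0.25; 0 0 0 0 0 0 0.2")

```text
time: 12.98
tool_pos: [0.4953, -0.0129, 0.0756]
ee_rot: [-3.141, -0.007, -3.071]
wrist_force: [0.8, -0.5, 1.1]
width: 0.0196
```

```bash
python3 -c "
from h import *
plan(495,-9.5,72.5,184.5,0.2,50)
"
```

```text
t 12.97 pos [495.3 -12.9  75.6] rpy [-180.    -0.4 -175.9] F [ 0.8 -0.5  1.1] w 19.6 j [  -8.    2.   97.   -0.   82. -102.]
0.1 3.4 3.1 -0.0 -0.4 -0.4 0.2
```

Request:
arm_command(commands="0 3 0 0 0 0 0.25; 0 0 0 0 0 0 0.2; 0 0 3 0 0 0 0.2")

```text
time: 13.35
tool_pos: [0.4959, -0.0096, 0.0737]
ee_rot: [-3.141, -0.005, -3.07]
wrist_force: [-0.2, -0.7, 0.3]
width: 0.0188
```

Request:
arm_command(commands="0 0 1 0 0 0 0.15; 0 0 0 0 0 0 0.12; 0 0 0 0 0 0 0.1; 0 0 0 0 0 0 0; 0 0 0 0 0 0 0")

```text
time: 13.98
tool_pos: [0.4958, -0.0096, 0.0725]
ee_rot: [-3.141, -0.005, -3.07]
wrist_force: [0.7, -0.7, 0.5]
width: 0.0096
```

Request:
arm_command(commands="0 0 -0.5 0 0 0 0; 0 0 -0.5 0 0 0 0; 0 0 -0.5 0 0 0 0")

```text
time: 14.35
tool_pos: [0.4957, -0.0096, 0.0726]
ee_rot: [-3.141, -0.005, -3.07]
wrist_force: [1.9, -1.0, -4.1]
width: 0.0098
```

Request:
arm_command(commands="0 0 -0.5 0 0 0 0; 0 0 -0.5 0 0 0 0")

```text
time: 14.6
tool_pos: [0.4953, -0.0095, 0.0726]
ee_rot: [-3.141, -0.007, -3.07]
wrist_force: [3.1, -0.9, -7.5]
width: 0.0097
```

Request:
arm_command(commands="0 0 0.5 0 0 0 0; 0 0 0.5 0 0 0 0; 0 0 0.5 0 0 0 0")

```text
time: 14.98
tool_pos: [0.4953, -0.0095, 0.0726]
ee_rot: [-3.141, -0.006, -3.07]
wrist_force: [-0.6, 1.3, -0.2]
width: 0.0097
```

Request:
arm_command(commands="0 0 0 0 0 0 0.2; 0 0 0 0 0 0 0.3; 0 0 0 0 0 0 0.3; 0 0 -20 0 0 0 0.3; 0 0 -50 0 0 0 0.4; 0 0 -20 0 0 0 0.4")

```text
time: 15.72
tool_pos: [0.4947, -0.0092, 0.1637]
ee_rot: [3.141, -0.01, -3.07]
wrist_force: [-0.1, -0.5, 0.1]
width: 0.037
```

```bash
python3 -c "
from h import *
plan(512,173,125,160.5,0.4,50)
"
```

```text
t 15.72 pos [494.7  -9.2 163.7] rpy [ 180.    -0.6 -175.9] F [-0.1 -0.5  0.1] w 37.0 j [  -8.   -1.   89.   -0.   92. -102.]
-7.7 45.1 9.6 -0.0 -0.1 5.9 0.4; -3.0 45.7 9.6 -0.0 -0.1 5.9 0.4; 1.8 45.7 9.7 -0.0 -0.1 5.9 0.4; 6.5 45.3 9.7 -0.0 -0.1 5.9 0.4
```

Request:
arm_command(commands="-8 45 8 0 0 5.9 0.4; -3 45 9 0 0 5.9 0.4; 2 45 9 0 0 5.9 0.4; 6 40 9 0 0 5.9 0.4; 0 0 0 0 0 0 0.4; 0 0 0 0 0 0 0.4")

```text
time: 16.48
tool_pos: [0.5158, 0.1698, 0.1318]
ee_rot: [-3.14, -0.0, 2.786]
wrist_force: [-0.5, -0.1, 0.1]
width: 0.0373
```

```bash
python3 -c "
from h import *
look('pics/w6.png',(.5215,.1715),-19.5)
plan(521.5,171.5,90,160.5,0.35,40)"
```

```text
t 16.48 pos [515.8 169.8 131.8] rpy [-179.9   -0.   159.6] F [-0.5 -0.1  0.1] w 37.3 j [ 12.   6.  86.  -0.  88. -57.]
t 16.52 pos [515.7 169.7 131.7] rpy [-179.9   -0.   159.6] F [0.1 0.3 0.3] w 37.8 j [ 12.   6.  86.  -0.  88. -57.]
-2.4 1.9 20.9 -0.0 -0.0 -0.5 0.35; -2.4 1.9 20.9 -0.0 -0.0 -0.5 0.35
```

View pics/w6.png

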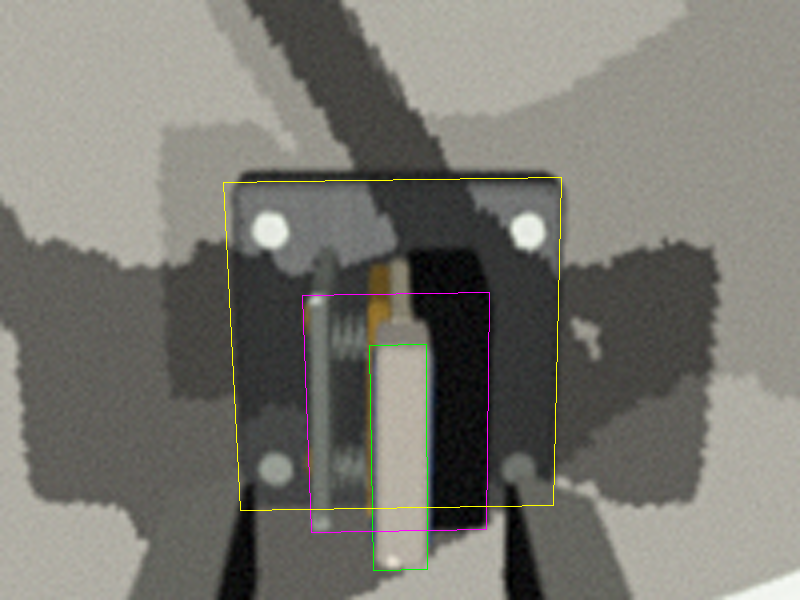

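Request:
arm_command(commands="-4.5 4 10 0 0 0 0.35; 0 0 25 0 0 0 0.35; 0 0 16 0 0 0 0.3; 0 0 2 0 0 0 0.25; 0 0 0 0 0 0 0.25")

```text
time: 17.15
tool_pos: [0.5235, 0.1684, 0.0775]
ee_rot: [-3.141, 0.002, 2.78]
wrist_force: [-0.0, 1.0, 0.6]
width: 0.0237
```

```bash
python3 -c "
from h import *
plan(521.5,172,72.5,159.5,0.2,50)
"
```

```text
t 17.15 pos [523.5 168.4  77.5] rpy [-1.800e+02  1.000e-01  1.593e+02] F [-0.   1.   0.6] w 23.7 j [ 12.   8.  90.  -0.  82. -57.]
3.2 2.7 5.0 -0.0 0.1 -0.2 0.2
```

Request:
arm_command(commands="2 2.5 1 0 0 0 0.25; 0 0 0 0 0 0 0.2; 0 0 4 0 0 0 0.2; 0 0 0 0 0 0 0.2")

```text
time: 17.65
tool_pos: [0.5238, 0.1721, 0.0744]
ee_rot: [3.14, 0.005, 2.78]
wrist_force: [0.8, 0.7, -0.2]
width: 0.0185
```

```bash
python3 -c "
from h import *
plan(521.5,172,72.5,159.5,0.2,50)
"
```

```text
t 17.65 pos [523.8 172.1  74.4] rpy [179.9   0.3 159.3] F [ 0.8  0.7 -0.2] w 18.5 j [ 12.   9.  90.  -0.  81. -57.]
2.1 -0.9 1.9 0.1 0.3 -0.2 0.2
```

Request:
arm_command(commands="1.5 -1 2 0 0 0 0.15; 0 0 0 0 0 0 0.12; 0 0 0 0 0 0 0.1; 0 0 0 0 0 0 0; 0 0 0 0 0 0 0")

```text
time: 18.27
tool_pos: [0.5221, 0.1717, 0.0724]
ee_rot: [3.14, 0.006, 2.78]
wrist_force: [-0.6, -0.4, -0.3]
width: 0.0096
```

Request:
arm_command(commands="0 0 -0.5 0 0 0 0; 0 0 -0.5 0 0 0 0; 0 0 -0.5 0 0 0 0")

```text
time: 18.65
tool_pos: [0.5218, 0.1718, 0.0732]
ee_rot: [3.14, 0.005, 2.781]
wrist_force: [0.7, 0.5, -2.1]
width: 0.0097
```

Request:
arm_command(commands="0 0 -1.5 0 0 0 0; 0 0 -1.5 0 0 0 0; 0 0 -1.5 0 0 0 0")

```text
time: 19.02
tool_pos: [0.5214, 0.172, 0.0777]
ee_rot: [3.14, 0.004, 2.781]
wrist_force: [-0.5, 0.2, -1.7]
width: 0.0096
```

Slides at about 2 N: weak. Draw to about 12 mm, open, descend, grip the housing.

Request:
arm_command(commands="0 0 -2 0 0 0 0; 0 0 -2 0 0 0 0; 0 0 -2 0 0 0 0; 0 0 0 0 0 0 0")

```text
time: 19.52
tool_pos: [0.5214, 0.172, 0.0845]
ee_rot: [3.14, 0.004, 2.781]
wrist_force: [0.2, 0.0, 0.3]
width: 0.0098
```

Request:
arm_command(commands="0 0 0 0 0 0 0.2; 0 0 0 0 0 0 0.6; 0 0 0 0 0 0 0.6; 0 0 0 0 0 0 0.6; 0 0 0 0 0 0 0.6; 0 0 15 0 0 0 0.6; 0 0 18 0 0 0 0.6; 0 0 14 0 0 0 0.6; 0 0 0 0 0 0 0.5")

```text
time: 20.65
tool_pos: [0.5209, 0.1713, 0.0333]
ee_rot: [3.142, 0.003, 2.78]
wrist_force: [0.2, -0.2, 0.1]
width: 0.0499
```

```bash
python3 -c "
from h import *
plan(521.5,172,29.5,159.5,0.4,50)
"
```

```text
t 20.65 pos [520.9 171.3  33.3] rpy [180.    0.2 159.3] F [ 0.2 -0.2  0.1] w 49.9 j [ 12.  10.  93.  -0.  77. -57.]
-0.3 0.9 3.8 0.0 0.2 -0.2 0.4
```

Request:
arm_command(commands="0 0 3 0 0 0 0.4; 0 0 0 0 0 0 0.3; 0 0 0 0 0 0 0; 0 0 0 0 0 0 0; 0 0 -5 0 0 0 0; 0 0 -30 0 0 0 0; 0 0 -50 0 0 0 0; 0 0 -50 0 0 0 0; 0 0 -15 0 0 0 0")

```text
time: 21.78
tool_pos: [0.5138, 0.1696, 0.1725]
ee_rot: [-3.127, -0.018, 2.78]
wrist_force: [0.7, 1.2, -8.5]
width: 0.0361
```

```bash
python3 -c "
from h import *
plan(472,-187,182,189,0,50)
"
```

```text
t 21.77 pos [513.8 169.6 172.5] rpy [-179.2   -1.   159.3] F [ 0.7  1.2 -8.5] w 36.1 j [ 12.   5.  82.  -0.  94. -57.]
-10.9 -43.6 -0.8 -0.1 -0.2 -3.7 0; -8.0 -44.2 -0.8 -0.1 -0.2 -3.7 0; -5.1 -44.6 -0.8 -0.1 -0.2 -3.7 0; -2.2 -44.8 -0.9 -0.1 -0.2 -3.7 0; 0.7 -44.9 -0.9 -0.1 -0.2 -3.7 0; 3.6 -44.7 -1.0 -0.1 -0.2 -3.7 0; 6.5 -44.4 -1.0 -0.1 -0.2 -3.7 0; 9.3 -43.9 -1.1 -0.1 -0.2 -3.7 0
```

Request:
arm_command(commands="-11 -44 -2 0 0 -3.7 0; -8 -44 -2 0 0 -3.7 0; -5 -45 -1 0 0 -3.7 0; -2 -45 -1 0 0 -3.7 0; 1 -45 -1 0 0 -3.7 0; 4 -45 -1 0 0 -3.7 0; 6 -44 -1 0 0 -3.7 0; 8 -30 -1 0 0 -3.7 0; 0 0 0 0 0 0 0")

```text
time: 22.9
tool_pos: [0.4622, -0.1818, 0.1627]
ee_rot: [3.13, -0.056, -2.967]
wrist_force: [-0.4, 1.3, -9.6]
width: 0.0356
```

```bash
python3 -c "
from h import *
plan(472,-187,45,189,0,40)
"
```

```text
t 22.9 pos [ 462.2 -181.8  162.7] rpy [ 179.3   -3.2 -170. ] F [-0.4  1.3 -9.6] w 35.6 j [ -27.    1.   87.   -1.   94. -127.]
-5.1 -2.7 39.0 0.2 -1.1 0.3 0; -4.4 -2.6 39.1 0.2 -1.1 0.3 0; -3.7 -2.4 39.2 0.2 -1.1 0.3 0
```

Request:
arm_command(commands="-5 -3 30 0.2 -1.1 0.3 0; -4 -2 35 0.2 -1.1 0.3 0; -3 -2 30 0.2 -1.1 0.3 0; 0 0 10 0 0 0 0; 0 0 0 0 0 0 0")

```text
time: 23.52
tool_pos: [0.4666, -0.1812, 0.0461]
ee_rot: [3.129, -0.009, -2.984]
wrist_force: [0.3, -1.0, -8.7]
width: 0.0356
```

```bash
python3 -c "
from h import *
plan(472,-187,33,189,0,40)
"
```

```text
t 23.52 pos [ 466.6 -181.2   46.1] rpy [ 179.3   -0.5 -171. ] F [ 0.3 -1.  -8.7] w 35.6 j [ -28.    4.   98.    0.   79. -127.]
-4.5 -6.8 12.9 0.7 -0.5 0.0 0
```

Request:
arm_command(commands="-4.5 -6 3 0.7 -0.5 0 0; 0 0 6 0 0 0 0; 0 0 3 0 0 0 0; 0 0 1 0 0 0 0")

```text
time: 24.02
tool_pos: [0.4751, -0.1876, 0.0358]
ee_rot: [-3.137, 0.006, -2.983]
wrist_force: [0.6, -1.0, -8.1]
width: 0.0356
```

Request:
arm_command(commands="0 0 1.5 0 0 0 0; 0 0 1.5 0 0 0 0; 0 0 1 0 0 0 0")

```text
time: 24.4
tool_pos: [0.4754, -0.1878, 0.0321]
ee_rot: [-3.136, 0.006, -2.983]
wrist_force: [0.1, -0.5, -8.9]
width: 0.0362
```

Request:
arm_command(commands="0 0 1 0 0 0 0; 0 0 1 0 0 0 0")

```text
time: 24.65
tool_pos: [0.4755, -0.1879, 0.0318]
ee_rot: [-3.137, 0.006, -2.983]
wrist_force: [-2.7, 0.9, -0.5]
width: 0.0356
```

On the floor. Release and retreat.

Request:
arm_command(commands="0 0 0 0 0 0 0.4; 0 0 0 0 0 0 0.55; 0 0 0 0 0 0 0.55; 0 0 0 0 0 0 0.55; 0 0 -40 0 0 0 0.55; 0 0 -50 0 0 0 0.55; 0 0 -55 0 0 0 0.55; 60 0 -20 0 0 0 0.55; 60 0 0 0 0 0 0.55; 0 0 0 0 0 0 0.55")

```text
time: 25.9
tool_pos: [0.358, -0.2087, 0.2056]
ee_rot: [-3.125, 0.018, -2.982]
wrist_force: [0.6, 0.6, -1.5]
width: 0.0519
```

```bash
python3 - <<'E'
from h import *
st()
t=snapshot('top');s=snapshot('scene')
for n,q in [(t,'top'),(s,'scene')]:
    for k in ['bowl','shaker','tin','stand_a']:
        print(q,k,[(round(d['conf'],2),(np.array(d['centre'])*[560,420]).round(1)) for d in models.tip_of(k,n)[:3]])
a=cv2.resize(t['img'][130:330,140:510],(800,432))[:, :]
b=cv2.resize(s['img'][110:310,170:470],(800,533))
a=cv2.resize(t['img'][130:330,140:510],(555,300));b=cv2.resize(s['img'][110:310,170:470],(450,300))
cv2.imwrite('pics/fin.png',np.vstack([np.pad(a,((0,0),(0,0),(0,0))),np.pad(b,((0,0),(0,105),(0,0)))]))
E
```

```text
t 25.9 pos [ 358.  -208.7  205.6] rpy [-179.     1.  -170.9] F [ 0.6  0.6 -1.5] w 51.9 j [ -38.  -14.   96.    0.   96. -137.]
top bowl [(0.77, array([316.5, 158.2])), (0.57, array([324.8, 245.4]))]
top shaker [(0.61, array([250.9, 164. ]))]
top tin [(0.7, array([170.5, 173.6]))]
top stand_a [(0.7, array([399.5, 253.7])), (0.62, array([325.4, 246.4])), (0.58, array([443.8, 245. ]))]
scene bowl [(0.62, array([220.5, 235.5]))]
scene shaker [(0.71, array([270.8, 277. ]))]
scene tin [(0.64, array([354.4, 337.7]))]
scene stand_a [(0.94, array([258.2, 162.3])), (0.89, array([293.8, 199. ])), (0.81, array([230.8, 147.5]))]
```

View pics/fin.png

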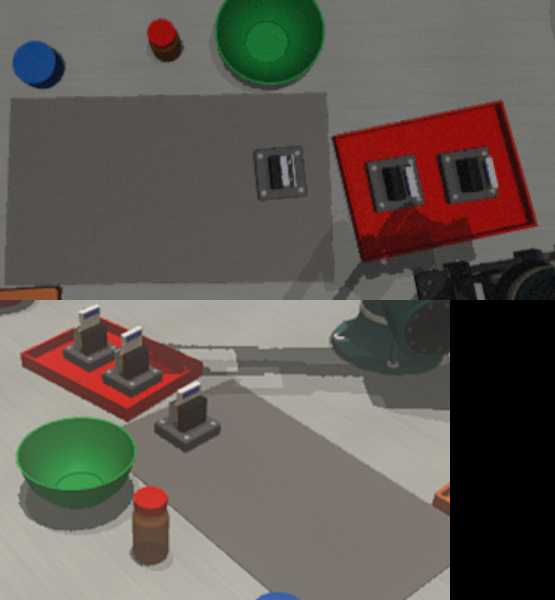

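Both weak stands are upright in the tray with their cards up. The sound stand is where it started, and the bowl, shaker and tin are where they were. I'm handing it in.

```bash
python3 -c "
from h import *
print(robot.close_job())"
```

```text
the job is handed in; nothing more can be done
None
```

I tested all three clips and handed the job in at about 26 s of robot time.

- **Weak clips:** The far-left and the middle clip (as seen from the robot) let their cards slide at about 2 N. I drew each card up about 12 mm and left it in its clip. Both stands were then set down in the red tray, about 114 mm apart, and released.
- **Sound clip:** The clip nearest the tray held its card. The pull peaked at about 7.5 N, above the asked-for 5 N, because the force kept building as I stepped up. That is still below the stand's 8.6 N weight, and the card moved only 0.1 mm. I eased off, released it and left the stand in place.

**Last checks:** The final top and scene pictures show both weak stands standing in the tray with their cards raised. The sound stand is within a pixel or two (a few mm) of where it started. The bowl, shaker and tin moved by no more than the detector's scatter in the top view (about 5 px for the tin). The gripper is open and clear of everything.

**Disagreements:** The top camera and the wrist camera disagreed by 3 to 4 mm on where the stands were. I used the wrist camera because it matched the fingertip positions. In the last top view the detector also reported the sound stand as a second "bowl", at low confidence. The 12 mm draws come from arm readings and the look of the pictures; I did not measure them separately.

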